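# Hang the bail-handled pot on the crook stand and test it

## Task

Lift the hanging pot out of the crate by its bail and stand it on the clear end of the ware board, then let go and take it again round the body so that the bail is free. Hang it by the bail in the hook of the crook stand and, still holding it, tug it gently down (about a kilo's pull) to be sure it is held before you let it go. Do not drop or tip the pot, and leave the other pots where they stand.

Things in the scene. Friction and masses are not known exactly. Their poses are not given: they have to be found in the camera images.
- pot: the hanging pot, the only piece with a bail: a straight cream stoneware cylinder 56 mm across, 75 mm tall, wall 7 mm, open top; 0.22 to 0.34 kg, centre of mass about 50 mm up. Origin: centre of the underside, z up. A stiff fixed wire bail (5 mm wire) rises from the rim in the pot's y-z plane, uprights at y = +-24.5 mm. It starts upright in one of the crate's cells, at any yaw.
- bail_grip (a point): centre of the wooden roll at the top of the pot's bail, 150 mm above the pot's base. The roll runs along the pot's y axis, 10 mm thick, 26 mm long; from 112 mm height the wires slope in to its ends. The roll is what rests in the hook.
- crate: fixed open wooden crate 208 x 208 mm, 70 mm high, floor 8 mm thick, divided by 8 mm walls of the same height into four cells 92 mm square, their centres 50 mm from the crate's centre in x and in y; one piece of ware stands in each. Origin: centre of the underside.
- ware_board: fixed plywood board 320 mm (its x) by 160 mm (its y), top face 18 mm above the table. Origin: centre, at table height. Its -x end, towards the robot, is clear; a bowl stands on its +x end.
- bowl: stoneware bowl 84 mm across and 45 mm high, standing about 105 mm from the board's centre towards its +x end; must stay. Origin: centre of the underside.
- stand: fixed crook stand of 6 mm steel rod: a disc foot 124 mm across at x = +125 mm, an upright from it to 300 mm height and an arm that comes back along the stand's -x and ends in an upturned hook. Origin: on the table straight under the hook's seat; the hook's tip points to the stand's -x, roughly towards the robot.
- crook: the arm and hook of the stand, 6 mm rod; origin where the arm joins the upright. Hook: seat (top of rod) 268 mm above the table at the stand's x = 0; tip 294 mm high at x = -23 mm; behind, the arm rises to 303 mm at x = +45 mm: a valley 35 mm wide. It springs: the hook sinks 1 mm for every 2.5 N. A proper tug loads it with 6 to 20 N, the pot's weight included.
- hook_seat (a point): where the centre of the bail's roll lies when the pot hangs: 273 mm above the table, over the stand's origin. The axes are those of the stand (x away from the hook's tip, along the arm to the upright).
- bud_vase: stoneware bud vase with a narrow neck, 62 mm across and 110 mm tall, in the crate; must stay. Origin: centre of the underside.
- lidded_jar: stoneware jar with a knobbed lid, 68 mm across and 100 mm tall, in the crate; must stay. Origin: centre of the underside.
- beaker: stoneware beaker without handle, 62 mm across and 85 mm tall, in the crate; must stay. Origin: centre of the underside.
Mind the look-alikes: they are no part of the job. What is shaped like the pot but blue is not meant.

How it is judged:
On the way, in this order (a step that is already met when the one before it is completed fails the run):
1. the pot stands upright on the ware board, let go (z of pot in the frame of ware_board between 0.014 and 0.023 m and x of pot in the frame of ware_board between -0.16 and 0.08 m and y of pot in the frame of ware_board between -0.08 and 0.08 m and contact force between pot and ware_board above 0.5 N and contact force between the fingers and pot below 0.1 N and angle between pot's own z axis and vertical below 0.15 rad and linear speed of pot below 0.03 m/s), for 0.2 s.
2. the bail's roll lies in the hook and the pot, still held in the fingers, is tugged down so that the hook carries more than 6 N and sinks (distance between bail_grip and hook_seat below 0.018 m and contact force between pot and crook above 6 N and distance of hook_seat from where it was at the start of the episode above 0.0018 m and contact force between the fingers and pot above 1 N and contact force between the arm and crook below 0.5 N), for 0.15 s.
At the end, for the whole second after the job is handed in: The pot hangs free and still by its bail, the roll's centre within 18 mm of the hook's seat and the pot within 0.25 rad of upright (slower than 0.06 m/s), let go; the bowl and the three other pieces of ware within 30 mm of where they began (distance between bail_grip and hook_seat below 0.018 m and contact force between pot and crook above 1 N and angle between pot's own z axis and vertical below 0.25 rad and linear speed of pot below 0.06 m/s and contact force between the fingers and pot below 0.05 N and distance of each of bud_vase, lidded_jar, beaker, bowl from where it was at the start of the episode below 0.03 m); the robot touches nothing.
It fails at once if the hook is pulled hard: more than 25 N between pot and hook (contact force between pot and crook above 25 N).
It fails at once if the pot is tipped by more than 0.7 rad (angle between pot's own z axis and vertical above 0.7 rad).
It fails at once if the pot is dropped: it moves faster than 0.6 m/s with no finger on it (linear speed of pot above 0.6 m/s and contact force between the fingers and pot below 0.01 N).
It fails at once if another pot is shifted by more than 30 mm or knocked over (distance of any of bud_vase, lidded_jar, beaker, bowl from where it was at the start of the episode above 0.03 m or angle between any of bud_vase, lidded_jar, beaker, bowl's own z axis and vertical above 0.4 rad).
It also fails if it takes over 67 s, if anything falls off the work surface, if the arm or the gripper's body presses on something with over 40 N, if the wrist force passes 120 N, or if a joint passes its speed limit or range.

## Robot

A 7-joint arm with a two-finger parallel gripper is mounted at the origin on the work surface. World frame = base frame: x ahead of the robot, y to its left, z up, the work surface at z = 0. Lengths are in m, angles in rad, forces in N, time in s.
With the tool pointing down it reaches from about 0.425 to 0.825 m from the base axis. Payload 3.6 kg.
Tool frame: the origin (TCP) lies on the front face of the gripper's body, between the roots of the fingers; the fingertips stand 84 mm ahead of it and the grasp point (between the pads) lies 65 mm ahead of it; z points along the fingers, y is the line along which they close (so a half turn about z gives the same grasp; the last joint's range is limited). The gripper opens to 93 mm and grips with 3 to 60 N. Pads are 15 mm wide; open, the fingers measure 128 mm over their backs; the gripper's body (75 mm by 188 mm) begins 65 mm behind the grasp point.
Start: joints at [1.232, 0.615, -0.013, 1.423, 0.008, 1.103, -0.04], TCP at [0.199, -0.619, 0.303] pointing down, gripper open.
Joint ranges: [-3.12, 3.12], [-0.3, 2.06], [-1.34, 1.32], [0.26, 2.42], [-1.36, 4.5], [0.01, 1.98], [-2.84, 2.84]. Speed limits (rad/s): [2.79, 2.79, 3.14, 3.14, 3.14, 3.14, 3.14].

## Interface

Orientations are given as a rotation vector (axis times angle).
In Python, from rig import * gives the robot as it stands. The module is installed in compiled form; this text tells all that it offers.
- The arm moves only by the tool apply_moves, never from a script. Its argument "series" is a list of rows, each a list of 7 numbers: the turn, a rotation vector about the tool's x, y, z in degrees, then the shift along the tool's x, y, z in cm, then the opening in per cent of the stroke, from 0 (shut) to 100 (fully open). In form: [[wx, wy, wz, tx, ty, tz, claw], ...]. A call has 1 to 5 rows; each row shifts and turns the commanded pose from where the row before left it, along the tool's axes as they then stand; what a row does not reach is not made up. A row lasts 1/8 s, in which the tool goes at most 62.5 mm and 10.7 degrees, less where a joint would pass 70% of its speed; a pose out of reach is approached as far as the arm can. A call with a gripper value outside its range is refused whole. The fingers move at their own pace and stop on an object; "squeeze" is the grip in N (left out, the last holds). Time passes only in rows, so rows that do not move let the fingers close. It gives the time, the measured TCP pose, the force, the opening and the grip force at its end, in the units of the state.
- sense(): the state, without advancing time (a new reading comes with each control period).
- get_image(name): name is "scene" or "side" or "wrist"; returns the picture (420x560x3 uint8, red, green, blue); there is no depth.
- camera_info(name): a dict with "camera_matrix" (3x3 intrinsics, pixels), "dist_coeffs" ([k1, k2, p1, p2, k3] as OpenCV has them; the pictures are not rectified), "world_from_camera" (4x4, takes a point from camera to world coordinates); the wrist camera has in their place "mount" (4x4, takes a point from camera to tool coordinates, whose origin is the TCP and whose axes are the flange's). Camera axes: x right, y down, z forward; pixel columns grow to the right and rows downward; lengths in m; the calibration is good to about 2 mm. A picture is of the moment at which its call begins: read the wrist's pose just before it. camera_info takes no time and is no camera call.
- close_job(): hands the job in; it is judged then, once.
The state is a dict: "time": time; "qpos": joint angles; "joint_vel": joint speeds; "joint_torque": joint torques, N m; "ee_pos": TCP position; "tcp_rot": TCP orientation; "contact_force": force on the tool from outside, world axes, zero at the start; "wrist_torque": the same for the moment, N m; "grip_width": finger opening in m; "gripper_force": force on a finger pad.
Only numpy, scipy, OpenCV 4.12 (cv2) and the standard library are available. Lean on these libraries where they do the work, as an engineer would, in place of code of your own. Each camera call takes 0.05 s, during which the arm holds its last target. There are 200 camera calls.

## Working session

There is one attempt and no reset: what is moved stays moved. The work goes in short steps, Python scripts to look and compute and a tool call to move; the robot and the scene stay as the last step left them, time stands still between calls to the robot, and variables do not carry over. Pictures are saved under pics/ and viewed, at most 10 in all, crops included, and the job is handed in when it is done.

Besides the shell and the picture viewer there is one more tool, called after "Request:" by a JSON object that holds its "method" and its "body", one argument or row to a line. apply_moves: Moves the arm, as the interface text tells. Its arguments: {"type":"object","properties":{"series":{"type":"array"},"squeeze":{"type":"number"}},"required":["series"]}

```bash
mkdir -p pics; python3 - <<'E'
from rig import *
import cv2,numpy as np
s=sense();print({k:np.round(v,3).tolist() for k,v in s.items()})
a=get_image("scene");b=get_image("side")
for n,i in(("scene",a),("side",b)):
    cv2.imwrite(f"pics/{n}0.png",i[:,:,::-1]); c=camera_info(n);print(n,c)
print(camera_info("wrist"))
E
```

```text
{'time': 0.0, 'qpos': [1.233, 0.616, -0.013, 1.425, 0.008, 1.103, -0.04], 'joint_vel': [-0.002, -0.001, -0.0, -0.001, -0.0, 0.001, -0.001], 'joint_torque': [-0.0, -45.893, 0.209, -16.574, -0.061, 0.021, 0.0], 'ee_pos': [0.199, -0.618, 0.302], 'tcp_rot': [-3.101, -0.487, 0.001], 'contact_force': [0.03, -0.009, 0.227], 'wrist_torque': [0.019, 0.024, -0.066], 'gripper_force': 0.0, 'grip_width': 0.093}
scene {'camera_matrix': array([[400.94562617,   0.        , 276.39282438],
       [  0.        , 400.94562617, 208.18631108],
       [  0.        ,   0.        ,   1.        ]]), 'dist_coeffs': array([-0.03615419,  0.        ,  0.        ,  0.        ,  0.        ]), 'world_from_camera': array([[-2.67218342e-01,  6.51737942e-01, -7.09811252e-01,
         1.35988262e+00],
       [ 9.63635608e-01,  1.80056648e-01, -1.97448772e-01,
         2.28596483e-01],
       [-8.78621842e-04, -7.36761331e-01, -6.76152327e-01,
         1.00205456e+00],
       [ 0.00000000e+00,  0.00000000e+00,  0.00000000e+00,
         1.00000000e+00]])}
side {'camera_matrix': array([[391.81783936,   0.        , 279.6777
[... 379 characters left out ...]
.74641971,  1.05241703],
       [ 0.        ,  0.        ,  0.        ,  1.        ]])}
{'camera_matrix': array([[347.38355134,   0.        , 281.51695101],
       [  0.        , 347.38355134, 209.13673119],
       [  0.        ,   0.        ,   1.        ]]), 'dist_coeffs': array([-0.07978571,  0.        ,  0.        ,  0.        ,  0.        ]), 'mount': array([[ 6.38882152e-05, -9.58543106e-01, -2.84947558e-01,
         7.91318346e-02],
       [ 9.99999976e-01,  1.20878746e-04, -1.82416987e-04,
         8.87921275e-04],
       [ 2.09298648e-04, -2.84947539e-01,  9.58543090e-01,
        -8.25000900e-02],
       [ 0.00000000e+00,  0.00000000e+00,  0.00000000e+00,
         1.00000000e+00]])}
```

View pics/scene0.png

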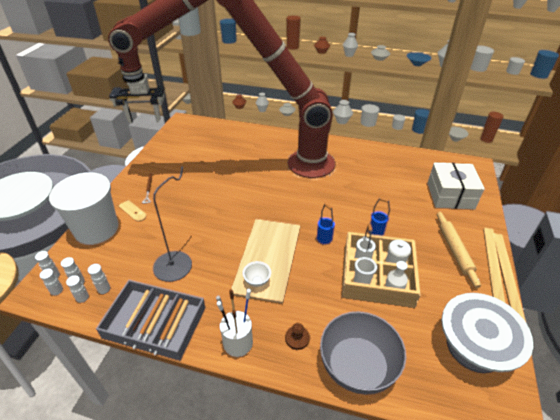

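View pics/side0.png

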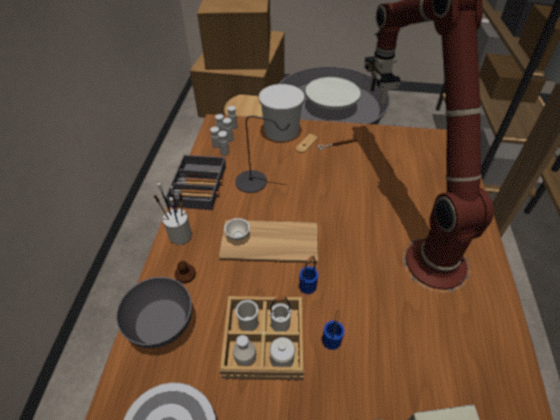

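The scene view shows the crate at about (380,268), the board at (268,260) with the bowl at (257,275), and the stand's foot at (173,265) with its hook near (160,195).
Candidates for the pot:
- blue bailed pots at scene (325,232) and (379,222): decoys
- beaker at (367,270): no bail
- cream pot at (366,248) with a bail at about (367,232); in the side view it is at (281,315)

I choose the cream pot with the bail and will check it in a close crop.

```bash
python3 - <<'E'
import cv2,numpy as np
a=cv2.imread("pics/scene0.png");b=cv2.imread("pics/side0.png")
def crop(i,x,y,w,h,f): return cv2.resize(i[y:y+h,x:x+w],None,fx=f,fy=f,interpolation=cv2.INTER_CUBIC)
p=np.hstack([crop(a,335,210,100,100,4),crop(b,215,285,100,100,4)])
q=np.hstack([crop(a,140,160,100,50,4),crop(b,225,105,100,50,4)])
cv2.imwrite("pics/crop0.png",np.vstack([p,q]))
E
```

```text
(no output)
```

View pics/crop0.png

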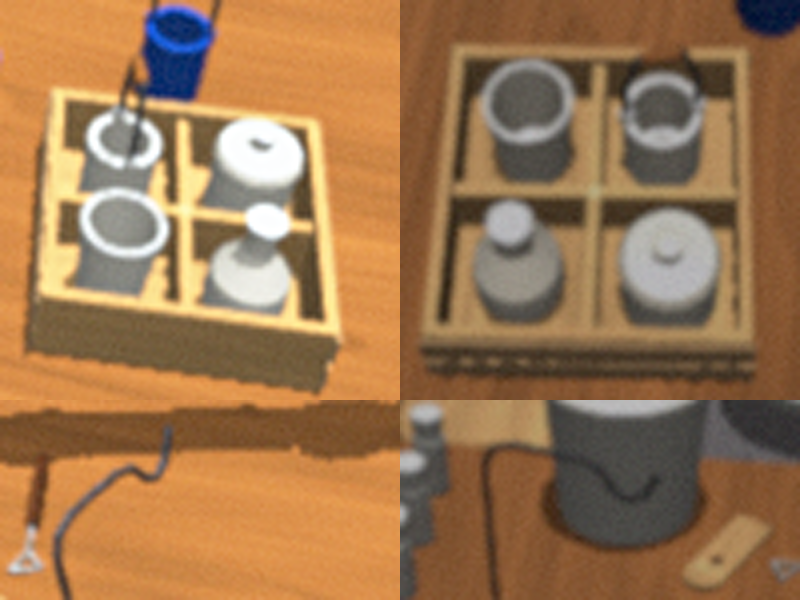

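The crop confirms the choice: the cream bailed cylinder has its rim at scene (366,244.5) and side (280.8,312.5). The bail's uprights are about along the image x in the side view. The hook's seat is at scene (178,179.5) and side (283,129.5), and its tip at (181.8,167.5) and (289.3,124.5).

```bash
cat > h.py <<'E'
from rig import *
import cv2,numpy as np
from scipy.spatial.transform import Rotation as R
def ray(n,uv,T=None):
    c=camera_info(n); W=c["world_from_camera"] if n!="wrist" else T@c["mount"]
    p=cv2.undistortPoints(np.array([[uv]],float),c["camera_matrix"],c["dist_coeffs"])[0,0]
    d=W[:3,:3]@np.array([*p,1]); return W[:3,3],d/np.linalg.norm(d)
def onz(n,uv,z,T=None):
    o,d=ray(n,uv,T); return o+d*(z-o[2])/d[2]
def tri(L):
    A=0;b=0
    for o,d in L: P=np.eye(3)-np.outer(d,d);A=A+P;b=b+P@o
    x=np.linalg.solve(A,b); return x,[np.linalg.norm(np.cross(x-o,d)) for o,d in L]
def tcp(s=None):
    s=s or sense();T=np.eye(4);T[:3,:3]=R.from_rotvec(s["tcp_rot"]).as_matrix();T[:3,3]=s["ee_pos"];return T
E
python3 - <<'E'
from h import *
np.set_printoptions(precision=4,suppress=True)
for k,a,b,z in [("rim",(366,244.5),(280.75,312.5),.083),("roll",(368,229),(280.75,298.75),.158),("seat",(178.25,179.5),(283,129.5),.268),("tip",(181.75,167.5),(289.25,124.5),.294),("uptop",(154.5,195),(247,120),.3),("foot",(173,265),(251,182),.005)]:
    print(k,tri([ray("scene",a),ray("side",b)]),onz("scene",a,z),onz("side",b,z))
for n,L in (("scene",[(348,233),(414.5,240.5)]),("side",[(228.75,296.75),(301.75,296.75),(303.75,371.25),(221.25,371.25)])):
    for p in L: print("crate",onz(n,p,.07))
for n,L in (("scene",[(251,221),(300,229),(284,298),(236,288)]),("side",[(222,223),(318,222),(318,261),(220,259)])):
    for p in L: print("board",onz(n,p,.018))
print("bails y",onz("side",(272,311.5),.09),onz("side",(290,310),.09))
E
```

```text
rim (array([0.4787, 0.271 , 0.081 ]), [np.float64(0.0007536298398355494), np.float64(0.0007536298398355932)]) [0.4813 0.2715 0.083 ] [0.4783 0.2713 0.083 ]
roll (array([0.4789, 0.2668, 0.1486]), [np.float64(0.0008557118327248907), np.float64(0.0008557118327248989)]) [0.4894 0.267  0.158 ] [0.478  0.2711 0.158 ]
seat (array([ 0.5338, -0.3059,  0.2581]), [np.float64(0.0009204948988954393), np.float64(0.0009204948988955979)]) [ 0.5459 -0.2978  0.268 ] [ 0.5322 -0.294   0.268 ]
tip (array([ 0.5119, -0.2991,  0.2866]), [np.float64(0.0005371275251616369), np.float64(0.0005371275251619072)]) [ 0.52   -0.2942  0.294 ] [ 0.5111 -0.2879  0.294 ]
uptop (array([ 0.6536, -0.3106,  0.29  ]), [np.float64(0.003675178297513695), np.float64(0.0036751782975138745)]) [ 0.6597 -0.3073  0.3   ] [ 0.6508 -0.2905  0.3   ]
foot (array([ 0.658 , -0.3101,  0.0005]), [np.float64(0.0015995125383124185), np.float64(0.0015995125383122708)]) [ 0.6599 -0.3093  0.005 ] [ 0.6573 -0.3033  0.005 ]
crate [0.434  0.2106 0.07  ]
crate [0.4109 0.4193 0.07  ]
crate [0.6309 0.2321 0.07  ]
crate [0.4254 0.2095 0.07  ]
crate [0.4042 0.4199 0.07  ]
crate [0.6091 0.4431 0.07  ]
board [ 0.4146 -0.1269  0.018 ]
board [0.4072 0.0477 0.018 ]
board [0.6949 0.0664 0.018 ]
board [ 0.6988 -0.0808  0.018 ]
board [ 0.7218 -0.0775  0.018 ]
board [ 0.3917 -0.1173  0.018 ]
board [0.3839 0.0459 0.018 ]
board [0.6968 0.072  0.018 ]
bails y [0.5017 0.2745 0.09  ] [0.4538 0.2648 0.09  ]
```

Pot at about (0.479, 0.270), roll axis about 11° from world x. Moving over towards it by way of (0.45,-0.1).

Request:
{"method": "apply_moves", "body": {
  "series": [
    [0,0,0,3.98,-4.17,-0.3,100],
    [0,0,0,3.98,-4.17,-0.3,100],
    [0,0,0,3.98,-4.17,-0.3,100],
    [0,0,0,3.98,-4.17,-0.3,100],
    [0,0,0,3.98,-4.17,-0.3,100]
  ]
}}

```text
time: 0.72
ee_pos: [0.3254, -0.3572, 0.3176]
tcp_rot: [-3.103, -0.488, 0.0]
contact_force: [1.3, -0.3, 0.7]
grip_width: 0.0932
gripper_force: 0.0
```

```bash
python3 -c "
from h import *
s=sense();print(np.round(s['qpos'],4).tolist(),np.round(s['ee_pos'],4).tolist(),np.round(s['tcp_rot'],4).tolist())"
```

```text
[0.8258, 0.3416, -0.0529, 1.8678, 0.0217, 0.9331, -0.4959] [0.3254, -0.3572, 0.3176] [-3.103, -0.4879, 0.0]
```

Request:
{"method": "apply_moves", "body": {
  "series": [
    [0,0,0,3.98,-4.17,-0.3,100],
    [0,0,0,3.98,-4.17,-0.3,100],
    [0,0,0,3.98,-4.17,-0.3,100],
    [0,0,0,3.98,-4.17,-0.3,100],
    [0,0,0,3.98,-4.17,-0.3,100]
  ]
}}

```text
time: 1.35
ee_pos: [0.4506, -0.098, 0.3328]
tcp_rot: [3.103, 0.487, -0.0]
contact_force: [0.5, -1.2, -0.1]
grip_width: 0.093
gripper_force: 0.0
```

Request:
{"method": "apply_moves", "body": {
  "series": [
    [0,0,0,2.1,-5.0,0,100],
    [0,0,0,2.1,-5.0,0,100],
    [0,0,0,2.1,-5.0,0,100],
    [0,0,0,2.1,-5.0,0,100],
    [0,0,0,2.1,-5.0,0,100]
  ]
}}

```text
time: 1.98
ee_pos: [0.4733, 0.172, 0.3325]
tcp_rot: [3.103, 0.487, -0.001]
contact_force: [0.5, -1.3, 0.2]
grip_width: 0.0932
gripper_force: 0.0
```

```bash
python3 -c "
from h import *
s=sense();print(np.round(s['qpos'],4).tolist(),np.round(s['ee_pos'],4).tolist(),np.round(s['tcp_rot'],4).tolist())"
```

```text
[-0.202, 0.3673, -0.2649, 1.7892, 0.1122, 1.0003, -1.7701] [0.4733, 0.172, 0.3325] [3.1032, 0.4873, -0.0007]
```

Request:
{"method": "apply_moves", "body": {
  "series": [
    [0,0,0,1.8,-4.6,0,100],
    [0,0,0,1.8,-4.6,0,100],
    [0,0,7,0,0,0,100],
    [0,0,0,0,0,0,60]
  ]
}}

```text
time: 2.48
ee_pos: [0.4792, 0.2693, 0.3322]
tcp_rot: [3.126, 0.301, -0.002]
contact_force: [-0.7, -0.5, -0.1]
grip_width: 0.0868
gripper_force: 0.0
```

```bash
python3 - <<'E'
from h import *
s=sense();print(np.round(s['qpos'],4).tolist(),np.round(s['ee_pos'],4).tolist(),np.round(s['tcp_rot'],4).tolist())
np.save("T1.npy",tcp(s)); cv2.imwrite("pics/w1.png",get_image("wrist")[:,:,::-1])
# kinematic fit
D=[([1.233,.616,-.013,1.425,.008,1.103,-.04],[.199,-.618,.302],[-3.101,-.487,.001]),
([0.8258,0.3416,-0.0529,1.8678,0.0217,0.9331,-0.4959],[0.3254,-0.3572,0.3176],[-3.103,-0.4879,0.0]),
([-0.202,0.3673,-0.2649,1.7892,0.1122,1.0003,-1.7701],[0.4733,0.172,0.3325],[3.1032,0.4873,-0.0007]),
(s['qpos'].tolist() if hasattr(s['qpos'],'tolist') else s['qpos'],s['ee_pos'],s['tcp_rot'])]
import itertools
from scipy.optimize import least_squares
def fk(q,p,sg):
    H,a,L1,b,L2,c,L3,t7=p
    rz=lambda t:R.from_euler('z',t).as_matrix(); ry=lambda t:R.from_euler('y',t).as_matrix()
    M=rz(sg[0]*q[0]);x=np.array([0,0,H])+M@[a,0,0]
    M=M@ry(q[1])@rz(sg[1]*q[2]);x=x+M@[b,0,L1]
    M=M@ry(q[3]);x=x+M@[-b,0,0];M=M@rz(sg[2]*q[4]);x=x+M@[0,0,L2]
    M=M@ry(q[5]);x=x+M@[c,0,0];M=M@rz(sg[3]*q[6]+t7);x=x+M@[0,0,L3];return x,M
best=[]
for sg in itertools.product([1,-1],repeat=4):
  for t in(0,1.57,3.14,-1.57):
    def f(p):
        r=[]
        for q,e,v in D:
            x,M=fk(q,p,sg);r+=list((x-e)*5)+list((R.from_matrix(M).inv()*R.from_rotvec(v)).as_rotvec())
        return np.r_[r,1e-3*(p[[1,3,5]])]
    o=least_squares(f,[.35,0,.42,0,.4,0,.25,t]);best.append((o.cost,sg,np.round(o.x,4).tolist()))
best.sort(key=lambda t:t[0])
for b in best[:3]:print(b)
E
```

```text
[-0.3871, 0.4393, -0.2459, 1.6693, 0.12, 1.0492, -2.0496] [0.4792, 0.2693, 0.3322] [3.1262, 0.3008, -0.0017]
(np.float64(0.0016185280271983648), (-1, -1, -1, -1), [-44.2546, 0.1436, 0.3238, 0.1017, 0.2782, 0.1658, -44.3859, 1.5709])
(np.float64(0.0016185280272005091), (-1, -1, -1, -1), [-44.2546, 0.1436, 0.3238, 0.1017, 0.2782, 0.1658, -44.386, 1.5709])
(np.float64(0.0016185280272012145), (-1, -1, -1, -1), [-44.2546, 0.1436, 0.3238, 0.1017, 0.2782, 0.1658, -44.3859, 1.5709])
```

View pics/w1.png

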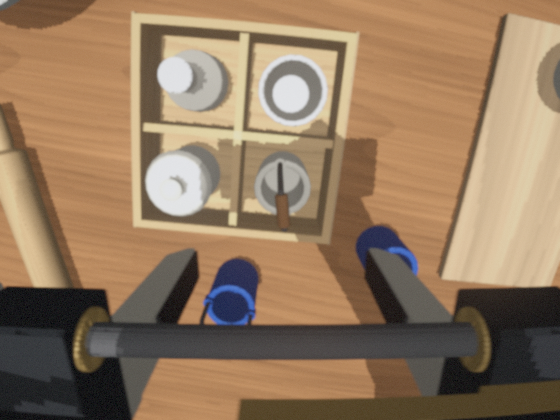

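The wrist view shows the pot in the crate with its brown roll at (283,212), ends (281,195) and (284,229). The blue decoys at (232,292) and (385,255) are outside the crate.

```bash
python3 - <<'E'
from h import *
T=np.load("T1.npy")
c=onz("wrist",(283,212),.163,T);a=onz("wrist",(281,195),.163,T);b=onz("wrist",(284.5,229),.163,T);print(c,np.degrees(np.arctan2(*(a-b)[1::-1])),np.linalg.norm(a-b))
print("rim",onz("wrist",(282,186),.083,T))
print("tool x deg",np.degrees(np.arctan2(T[1,0],T[0,0])))
i=np.linalg.inv(T);print("roll in tool cm",100*(i@[*c[:2],.158,1])[:3])
for n,p in dict(b1=(508,15),b2=(443,278)).items(): print(n,onz("wrist",p,.018,T))
E
```

```text
[0.4815482  0.26762061 0.163     ] 16.672102878735068 0.027098605900487183
rim [0.48336929 0.26859195 0.083     ]
tool x deg 10.991115482974914
roll in tool cm [ 0.2154487   0.19933506 17.4200518 ]
b1 [0.70354028 0.06162627 0.018     ]
b2 [0.38951836 0.03758264 0.018     ]
```

Request:
{"method": "apply_moves", "body": {
  "series": [
    [0,0,-5,0.2,0.2,3,55],
    [0,0,0,0,0,4,55],
    [0,0,0,0,0,3,55],
    [0,0,0,0,0,0.9,55],
    [0,0,0,0,0,0,55]
  ],
  "squeeze": 25
}}

```text
time: 3.15
ee_pos: [0.4822, 0.2671, 0.224]
tcp_rot: [3.111, 0.433, -0.0]
contact_force: [0.1, 1.4, -0.2]
grip_width: 0.0511
gripper_force: 0.0
```

Request:
{"method": "apply_moves", "body": {
  "series": [
    [0,0,0,0,0,0,20],
    [0,0,0,0,0,0,0],
    [0,0,0,0,0,0,0],
    [0,0,0,0,0,0,0],
    [0,0,0,0,0,0,0]
  ]
}}

```text
time: 3.78
ee_pos: [0.4819, 0.2679, 0.224]
tcp_rot: [-3.111, -0.434, -0.001]
contact_force: [0.5, 0.8, 1.0]
grip_width: 0.0089
gripper_force: 25.0
```

Request:
{"method": "apply_moves", "body": {
  "series": [
    [0,0,0,0,0,-2,0],
    [0,0,0,0,0,-4,0],
    [0,0,0,0,0,-4,0],
    [0,0,0,0,0,-4,0],
    [0,0,0,0,0,-4,0]
  ]
}}

```text
time: 4.4
ee_pos: [0.4813, 0.267, 0.404]
tcp_rot: [3.11, 0.434, -0.004]
contact_force: [0.1, 0.5, -3.6]
grip_width: 0.009
gripper_force: 25.0
```

```bash
python3 - <<'E'
from h import *
s=sense();print(np.round(s['qpos'],4).tolist(),np.round(s['ee_pos'],4).tolist(),np.round(s['contact_force'],2),s['grip_width'])
for z in (0,.075): print("blue near",onz("side",(309,290),z),onz("scene",(325,243),z))
# board fit
pts=[(.4146,-.1269),(.3917,-.1173),(.3839,.0459),(.6968,.072),(.7218,-.0775),(.7035,.0616),(.3895,.0376),(.4072,.0477)]
print(np.mean([pts[1],pts[2],pts[3],pts[4]],0))
print("bowl",onz("scene",(257,271),.06),onz("side",(236,230),.06))
E
```

```text
[-0.3606, 0.3866, -0.2766, 1.5441, 0.1094, 1.2289, -1.9487] [0.4813, 0.267, 0.404] [ 0.1   0.52 -3.64] 0.00895555246237713
blue near [0.4054999  0.14398996 0.        ] [0.43185084 0.14076737 0.        ]
blue near [0.40648212 0.18847798 0.075     ] [0.50131052 0.14734105 0.075     ]
[ 0.54855  -0.019225]
bowl [ 0.6522279  -0.02828428  0.06      ] [ 0.65755084 -0.01858513  0.06      ]
```

Request:
{"method": "apply_moves", "body": {
  "series": [
    [0,0,0,-1.05,4.85,0,0],
    [0,0,0,-1.05,4.85,0,0],
    [0,0,0,-1.05,4.85,0,0],
    [0,0,0,-1.05,4.85,0,0],
    [0,0,0,-1.05,4.85,0,0]
  ]
}}

```text
time: 5.03
ee_pos: [0.4969, 0.0182, 0.4028]
tcp_rot: [3.111, 0.434, -0.004]
contact_force: [2.0, -0.3, -3.1]
grip_width: 0.0086
gripper_force: 25.0
```

Request:
{"method": "apply_moves", "body": {
  "series": [
    [0,0,0,-1.05,4.85,0,0],
    [0,0,-10,0,0,0,0],
    [0,0,-10,0,0,0,0],
    [0,0,-10,0,0,0,0],
    [0,0,-10,0,0,0,0]
  ]
}}

```text
time: 5.65
ee_pos: [0.5001, -0.0297, 0.4026]
tcp_rot: [-2.77, -1.479, 0.004]
contact_force: [0.6, -0.4, -3.7]
grip_width: 0.0091
gripper_force: 25.0
```

Request:
{"method": "apply_moves", "body": {
  "series": [
    [0,0,-10,0,0,0,0],
    [0,0,-10,0,0,0,0],
    [0,0,-10,0,0,0,0],
    [0,0,-10,0,0,0,0],
    [0,0,-10,0,0,0,0]
  ]
}}

```text
time: 6.28
ee_pos: [0.5001, -0.0297, 0.4027]
tcp_rot: [-1.885, -2.51, 0.003]
contact_force: [-0.5, 0.8, -4.1]
grip_width: 0.009
gripper_force: 25.0
```

Request:
{"method": "apply_moves", "body": {
  "series": [
    [0,0,-10,0,0,0,0],
    [8,0,0,0,0,0,0],
    [8,0,0,0,0,0,0],
    [0,0,0,0,0,0,0]
  ]
}}

```text
time: 6.78
ee_pos: [0.5014, -0.0288, 0.4019]
tcp_rot: [-1.574, -2.519, 0.353]
contact_force: [0.4, 0.6, -4.2]
grip_width: 0.0092
gripper_force: 25.0
```

```bash
python3 -c "
from h import *
s=sense();print(np.round(s['qpos'],4).tolist(),np.round(s['ee_pos'],4).tolist(),np.round(s['tcp_rot'],4).tolist())"
```

```text
[0.284, 0.4335, -0.495, 1.5363, 0.2686, 1.5011, 0.1975] [0.5014, -0.0288, 0.4019] [-1.5741, -2.5187, 0.3533]
```

Request:
{"method": "apply_moves", "body": {
  "series": [
    [-8,0,0,0,0,0,0],
    [-8,0,0,0,0,0,0],
    [0,0,0,0,0,0,0]
  ]
}}

```text
time: 7.15
ee_pos: [0.4992, -0.0309, 0.4044]
tcp_rot: [1.671, 2.659, -0.002]
contact_force: [-0.3, -1.0, -3.4]
grip_width: 0.0097
gripper_force: 25.0
```

```bash
python3 -c "
from h import *
s=sense();print(np.round(s['qpos'],4).tolist(),np.round(s['ee_pos'],4).tolist(),np.round(s['tcp_rot'],4).tolist(),s['contact_force']);T=tcp(s);print(T)"
```

```text
[0.4053, 0.3255, -0.5362, 1.6693, 0.1785, 1.1949, 0.2752] [0.4992, -0.0309, 0.4044] [1.6706, 2.6588, -0.0017] [-0.33965725 -0.99603774 -3.3999535 ]
[[-4.33917299e-01  9.00952460e-01  6.64503391e-04  4.99219675e-01]
 [ 9.00950848e-01  4.33917784e-01 -1.71030251e-03 -3.08676573e-02]
 [-1.82924109e-03 -1.43444951e-04 -9.99998317e-01  4.04376456e-01]
 [ 0.00000000e+00  0.00000000e+00  0.00000000e+00  1.00000000e+00]]
```

Now I fit the arm model and check whether side grasps are reachable at the board and the hook for various approach azimuths and tilts.

```bash
cat > kin.py <<'E'
import numpy as np
from scipy.spatial.transform import Rotation as R
from scipy.optimize import least_squares
LO=np.array([-3.12,-.3,-1.34,.26,-1.36,.01,-2.84]);HI=np.array([3.12,2.06,1.32,2.42,4.5,1.98,2.84])
rz=lambda t:R.from_euler('z',t).as_matrix(); ry=lambda t:R.from_euler('y',t).as_matrix()
def fk(q,p):
    H,L1,L2,L3,t7,b=p
    M=rz(-q[0])@ry(q[1])@rz(-q[2]);x=np.array([0,0,H])+M@[b,0,L1]
    M=M@ry(q[3]);x=x+M@[-b,0,0];M=M@rz(-q[4]);x=x+M@[0,0,L2]
    M=M@ry(q[5])@rz(-q[6]+t7);return x+M@[0,0,L3],M
D=[([1.233,.616,-.013,1.425,.008,1.103,-.04],[.199,-.618,.302],[-3.101,-.487,.001]),
([0.8258,0.3416,-0.0529,1.8678,0.0217,0.9331,-0.4959],[0.3254,-0.3572,0.3176],[-3.103,-0.4879,0.0]),
([-0.202,0.3673,-0.2649,1.7892,0.1122,1.0003,-1.7701],[0.4733,0.172,0.3325],[3.1032,0.4873,-0.0007]),
([-0.3871,0.4393,-0.2459,1.6693,0.12,1.0492,-2.0496],[0.4792,0.2693,0.3322],[3.1262,0.3008,-0.0017]),
([0.284,0.4335,-0.495,1.5363,0.2686,1.5011,0.1975],[0.5014,-0.0288,0.4019],[-1.5741,-2.5187,0.3533]),
([0.4053,0.3255,-0.5362,1.6693,0.1785,1.1949,0.2752],[0.4992,-0.0309,0.4044],[1.6706,2.6588,-0.0017])]
def res(p):
    r=[]
    for q,e,v in D:
        x,M=fk(q,p);r+=list((x-e)*5)+list((R.from_matrix(M).inv()*R.from_rotvec(v)).as_rotvec())
    return r
o=least_squares(res,[.35,.42,.4,.25,1.57,0]);P=o.x
def ik(T,q0):
    f=lambda q:(lambda x,M:np.r_[(x-T[:3,3])*5,(R.from_matrix(M.T@T[:3,:3])).as_rotvec(),.003*(q-q0)])(*fk(q,P))
    s=least_squares(f,np.clip(q0,LO+.01,HI-.01),bounds=(LO,HI));return s.x,np.linalg.norm(s.fun[:6])
def pose(g,az,tilt,back=.065):
    """tool z: az (deg, world), tilt deg from vertical-down; tool y horizontal, tool x up-ish"""
    a,t=np.radians([az,tilt]);z=np.array([np.sin(t)*np.cos(a),np.sin(t)*np.sin(a),-np.cos(t)])
    y=np.array([np.sin(a),-np.cos(a),0])*-1;x=np.cross(y,z)
    if x[2]<0:y=-y;x=-x
    T=np.eye(4);T[:3,:3]=np.c_[x,y,z];T[:3,3]=np.array(g)-back*z;return T
E
python3 - <<'E'
from kin import *
print(np.round(P,4),o.cost,np.abs(res(P)).max())
rng=np.random.default_rng(0)
for name,g,azr in(("board",(.5,-.03,.068),-3.4),("hook",(.534,-.305,.173),-29.7),("hookup",(.534,-.305,.215),-29.7)):
  for tilt in(60,75,90):
    out=[]
    for rel in range(-120,121,30):
      T=pose(g,azr+rel,tilt);best=(9,None)
      for k in range(14):
        q,e=ik(T,rng.uniform(LO,HI))
        e+=0
        if e<best[0]-1e-3:best=(e,q)
        if e<.02:break
      out.append((rel,round(best[0],3)))
    print(name,tilt,out)
E
```

```text
[0.1577 0.6168 0.3187 0.2291 1.5709 0.013 ] 0.019399417881847927 0.1131782358883715
board 60 [(-120, np.float64(0.0)), (-90, np.float64(0.0)), (-60, np.float64(0.045)), (-30, np.float64(0.461)), (0, np.float64(0.697)), (30, np.float64(0.46)), (60, np.float64(0.044)), (90, np.float64(0.0)), (120, np.float64(0.0))]
board 75 [(-120, np.float64(0.0)), (-90, np.float64(0.0)), (-60, np.float64(0.053)), (-30, np.float64(0.538)), (0, np.float64(0.932)), (30, np.float64(0.537)), (60, np.float64(0.052)), (90, np.float64(0.0)), (120, np.float64(0.0))]
board 90 [(-120, np.float64(0.0)), (-90, np.float64(0.0)), (-60, np.float64(0.02)), (-30, np.float64(0.507)), (0, np.float64(0.851)), (30, np.float64(0.506)), (60, np.float64(0.019)), (90, np.float64(0.0)), (120, np.float64(0.0))]
hook 60 [(-120, np.float64(0.0)), (-90, np.float64(0.0)), (-60, np.float64(0.0)), (-30, np.float64(0.021)), (0, np.float64(0.199)), (30, np.float64(0.02)), (60, np.float64(0.0)), (90, np.float64(0.0)), (120, np.float64(0.0))]
hook 75 [(-120, np.float64(0.0)), (-90, np.float64(0.0)), (-60, np.float64(0.0)), (-30, np.float
[... 345 characters left out ...]
.float64(0.0))]
hookup 60 [(-120, np.float64(0.0)), (-90, np.float64(0.0)), (-60, np.float64(0.0)), (-30, np.float64(0.0)), (0, np.float64(0.129)), (30, np.float64(0.0)), (60, np.float64(0.0)), (90, np.float64(0.0)), (120, np.float64(0.0))]
hookup 75 [(-120, np.float64(0.0)), (-90, np.float64(0.0)), (-60, np.float64(0.0)), (-30, np.float64(0.119)), (0, np.float64(0.362)), (30, np.float64(0.118)), (60, np.float64(0.0)), (90, np.float64(0.0)), (120, np.float64(0.0))]
hookup 90 [(-120, np.float64(0.0)), (-90, np.float64(0.0)), (-60, np.float64(0.0)), (-30, np.float64(0.208)), (0, np.float64(0.569)), (30, np.float64(0.207)), (60, np.float64(0.017)), (90, np.float64(0.0)), (120, np.float64(0.0))]
```

```bash
python3 - <<'E'
from kin import *
import itertools
def fk2(q,p,sg):
    H,a,L1,b,b2,L2,c,L3,t7=p[:9];d=p[9:]
    M=rz(sg[0]*q[0]);x=np.array([0,0,H])+M@[a,0,0]
    M=M@ry(q[1]+d[0])@rz(sg[1]*q[2]);x=x+M@[b,0,L1]
    M=M@ry(q[3]+d[1]);x=x+M@[b2,0,0];M=M@rz(sg[2]*q[4]);x=x+M@[0,0,L2]
    M=M@ry(q[5]+d[2]);x=x+M@[c,0,0];M=M@rz(sg[3]*q[6]+t7);return x+M@[0,0,L3],M
res2=[]
for sg in itertools.product([-1],[1,-1],[1,-1],[1,-1]):
    for mode in("simple","off"):
      def f(p):
        p=np.array(p); 
        r=[]
        for q,e,v in D:
            x,M=fk2(q,p,sg);r+=list((x-e)*5)+list((R.from_matrix(M).inv()*R.from_rotvec(v)).as_rotvec())
        w=.003 if mode=="off" else 1.
        return np.r_[r,w*p[[1,3,4,6]],w*p[9:]]
      o=least_squares(f,[.35,0,.42,0,0,.4,0,.25,1.57,0,0,0]);res2.append((o.cost,sg,mode,np.abs(f(o.x)).max(),np.round(o.x,3).tolist()))
res2.sort(key=lambda t:t[0])
for r in res2[:4]:print(r)
o=[r for r in res2 if r[2]=="off"][0]
for q,e,v in D:
    x,M=fk2(q,o[4],o[1]);print(np.round(x-e,4),np.round((R.from_matrix(M).inv()*R.from_rotvec(v)).as_rotvec(),4))
E
```

```text
(np.float64(0.012455267697553486), (-1, -1, -1, -1), 'off', np.float64(0.09977418013009776), [0.227, 0.045, 0.552, -0.012, 0.024, 0.349, 0.018, 0.224, 1.563, 0.003, -0.071, 0.067])
(np.float64(0.012546172532211233), (-1, 1, -1, -1), 'off', np.float64(0.09977461638465523), [0.227, 0.045, -0.552, 0.011, 0.023, 0.349, 0.018, 0.224, 1.563, 3.145, -3.212, 0.067])
(np.float64(0.012547966582653745), (-1, -1, 1, -1), 'off', np.float64(0.09977293578712784), [0.227, 0.045, 0.552, -0.011, -0.023, -0.349, 0.018, 0.224, 1.563, 0.003, -3.211, 3.208])
(np.float64(0.012727663981861785), (-1, 1, 1, -1), 'off', np.float64(0.09977336933976441), [0.227, 0.045, -0.552, 0.011, -0.023, -0.349, 0.019, 0.224, 1.563, 3.144, -6.352, 3.207])
[ 0.02    0.0071 -0.0011] [ 0.0013 -0.0004  0.0078]
[0.0135 0.0131 0.0004] [0.0012 0.0001 0.0065]
[-0.0022  0.0064  0.    ] [ 0.003  -0.0012  0.001 ]
[-0.0039  0.0067 -0.0002] [ 0.0025 -0.0019  0.0003]
[ 0.0013 -0.0027  0.0011] [-0.0009 -0.001  -0.0105]
[-0.0024 -0.0067 -0.004 ] [-0.0004  0.0026 -0.0041]
```

```bash
python3 - <<'E'
s=open('kin.py').read()
a=s.index("def fk(");b=s.index("D=[(")
s=s[:a]+'''def fk(q,p):
    H,L1,L2,L3,t7,b,y1,y2,y3=p
    M=rz(-q[0]);x=np.array([0,0,H])+M@[0,y1,0];M=M@ry(q[1])@rz(-q[2]);x=x+M@[b,y2,L1]
    M=M@ry(q[3]);x=x+M@[-b,0,0];M=M@rz(-q[4]);x=x+M@[0,y3,L2]
    M=M@ry(q[5])@rz(-q[6]+t7);return x+M@[0,0,L3],M
'''+s[b:]
s=s.replace("    return r\no=least","    return np.r_[r,1e-3*p[5:]]\no=least").replace("1.57,0])","1.57,0,0,0,0])")
open('kin.py','w').write(s)
E
python3 - <<'E'
from kin import *
print(np.round(P,4),o.cost,np.abs(res(P)).max())
rng=np.random.default_rng(0)
for name,g,azr in(("board",(.5,-.03,.068),-3.4),("hook",(.534,-.305,.173),-29.7),("hookup",(.534,-.305,.215),-29.7)):
  for tilt in(60,75):
    out=[]
    for rel in range(-120,121,30):
      T=pose(g,azr+rel,tilt);best=(9,None)
      for k in range(14):
        q,e=ik(T,rng.uniform(LO,HI))
        if e<best[0]-1e-3:best=(e,q)
        if e<.02:break
      out.append((rel,round(float(best[0]),3)))
      if rel in(-60,60,-90,90) and name!="hookup":print(rel,np.round(best[1],2))
    print(name,tilt,out)
E
```

```text
[ 2.5700e-01  5.4920e-01  3.7280e-01  2.3450e-01  1.5709e+00 -1.0000e-04
 -1.2200e-02 -1.0500e-02  7.0000e-04] 1.8778092889758123e-06 0.000998169376153768
-90 [-0.06  1.07 -0.65  1.86  1.18  1.68  1.62]
-60 [-0.7   0.94  0.25  2.24  1.48  0.84  1.57]
60 [ 1.24  1.31 -1.16  2.21  0.61  0.07 -0.56]
90 [ 1.17  1.45 -1.34  1.85  0.43  0.83 -0.14]
board 60 [(-120, 0.0), (-90, 0.0), (-60, 0.0), (-30, 0.174), (0, 0.464), (30, 0.175), (60, 0.0), (90, 0.0), (120, 0.0)]
-90 [-0.15  1.18 -0.58  1.79  1.18  1.88  1.56]
-60 [-1.32  1.72  1.32  2.22 -1.    0.24 -2.44]
60 [ 1.16  1.28 -0.82  2.18 -1.36  0.51  1.56]
90 [ 0.15  1.23  0.66  1.82 -1.28  1.95  1.61]
board 75 [(-120, 0.0), (-90, 0.0), (-60, 0.0), (-30, 0.177), (0, 0.528), (30, 0.164), (60, 0.0), (90, 0.0), (120, 0.0)]
-90 [ 0.53  1.05 -0.88  1.53  1.33  1.98  1.97]
-60 [-0.46  0.93  0.85  1.96  0.92  0.5   2.41]
60 [0.28 1.12 1.17 1.98 4.5  1.98 1.06]
90 [ 1.47  1.29 -1.34  1.53  0.19  1.02 -0.07]
hook 60 [(-120, 0.0), (-90, 0.0), (-60, 0.0), (-30, 0.0), (0, 0.0), (30, 0.0), (60, 0.018), (90, 0.0), (120, 0.0)]
-90 [-0.33  1.14  0.74  1.53  0.59  1.21  2.47]
-60 [-0.36  0.97  0.57  1.97  1.32  0.89  1.94]
60 [ 1.66  1.37 -1.34  1.94 -0.14  0.28  0.12]
90 [ 0.87  1.    0.11  1.52 -1.14  1.65  1.04]
hook 75 [(-120, 0.0), (-90, 0.0), (-60, 0.0), (-30, 0.0), (0, 0.148), (30, 0.0), (60, 0.0), (90, 0.0), (120, 0.0)]
hookup 60 [(-120, 0.0), (-90, 0.0), (-60, 0.0), (-30, 0.0), (0, 0.0), (30, 0.0), (60, 0.0), (90, 0.0), (120, 0.0)]
hookup 75 [(-120, 0.0), (-90, 0.0), (-60, 0.0), (-30, 0.0), (0, 0.132), (30, 0.0), (60, 0.018), (90, 0.0), (120, 0.0)]
```

```bash
cat > sim.py <<'E'
from kin import *
from scipy.spatial.transform import Slerp
def follow(q,T0,T1,n):
    sl=Slerp([0,1],R.from_matrix([T0[:3,:3],T1[:3,:3]]));worst=0;lim=9
    for k in range(1,n+1):
        T=np.eye(4);u=k/n;T[:3,:3]=sl([u]).as_matrix()[0];T[:3,3]=(1-u)*T0[:3,3]+u*T1[:3,3]
        q2,e=ik(T,q);worst=max(worst,e);lim=min(lim,(q2-LO).min(),(HI-q2).min());q=q2
    return q,round(float(worst),3),round(float(lim),3)
E
python3 - <<'E'
from sim import *
qn=np.array([0.4053,0.3255,-0.5362,1.6693,0.1785,1.1949,0.2752])
x,M=fk(qn,P);Tn=np.eye(4);Tn[:3,:3]=M;Tn[:3,3]=x
B=np.array([.515,-.03,.066])
for az in(40,50,60,70,80):
  for tilt in(60,68):
    Td=pose((.44,-.12,.30),az,0.01,.0) ; Td[:3,3]=[.44,-.12,.34]
    q,e1,l1=follow(qn,Tn,Td,10)
    G=pose(B,az,tilt);Pre=G.copy();Pre[:3,3]-=.09*G[:3,2]; Up=Pre.copy();Up[2,3]+=.15
    q,e2,l2=follow(q,Td,Up,10);q,e2b,l2b=follow(q,Up,Pre,6);q,e3,l3=follow(q,Pre,G,6);qg=q
    H=pose((.534,-.305,.223),az-27,tilt);L=G.copy();L[2,3]+=.17
    q,e4,l4=follow(q,G,L,6);q,e5,l5=follow(q,L,H,10);H2=H.copy();H2[2,3]-=.045;q,e6,l6=follow(q,H,H2,4)
    print(az,tilt,[e1,e2,e2b,e3,e4,e5,e6],[l1,l2,l2b,l3,l4,l5,l6],np.round(qg,2),np.round(q,2))
E
```

```text
40 60 [0.0, 0.0, 0.121, 0.22, 0.203, 0.064, 0.077] [0.526, 0.0, 0.0, 0.0, 0.0, 0.0, 0.0] [ 1.22  1.27 -1.12  2.22 -1.36  0.01  1.26] [ 1.57  1.03 -1.19  2.08 -1.36  0.01  0.97]
40 68 [0.0, 0.042, 0.118, 0.217, 0.21, 0.128, 0.119] [0.526, 0.0, 0.0, 0.0, 0.0, 0.0, 0.0] [ 1.31  1.46 -1.19  2.22 -1.36  0.01  1.43] [ 1.64  1.2  -1.29  2.08 -1.36  0.01  1.1 ]
50 60 [0.0, 0.0, 0.0, 0.064, 0.048, 0.0, 0.0] [0.526, 0.222, 0.004, 0.0, 0.0, 0.151, 0.131] [ 1.21  1.28 -1.12  2.21 -1.36  0.01  1.35] [ 1.47  0.92 -0.94  2.02 -1.23  0.32  0.9 ]
50 68 [0.0, 0.0, 0.0, 0.052, 0.044, 0.0, 0.0] [0.526, 0.176, 0.033, 0.0, 0.0, 0.073, 0.086] [ 1.29  1.44 -1.18  2.21 -1.36  0.01  1.47] [ 1.58  1.1  -1.12  2.04 -1.27  0.24  1.06]
60 60 [0.0, 0.0, 0.0, 0.0, 0.0, 0.0, 0.0] [0.527, 0.371, 0.304, 0.281, 0.276, 0.335, 0.338] [ 1.09  1.14 -0.89  2.14 -1.07  0.3   1.12] [ 1.34  0.86 -0.7   1.9  -1.02  0.63  0.77]
60 68 [0.0, 0.0, 0.0, 0.0, 0.0, 0.0, 0.0] [0.527, 0.352, 0.321, 0.279, 0.273, 0.297, 0.284] [ 1.15  1.24 -0.91  2.12 -1.08  0.37  1.21] [ 1.43  0.97 -0.8   1.91 -1.08  0.64  0.89]
70 60 [0.0, 0.0, 0.0, 0.0, 0.0, 0.0, 0.0] [0.528, 0.514, 0.458, 0.401, 0.397, 0.454, 0.527] [ 1.    1.08 -0.75  2.02 -0.8   0.54  0.92] [ 1.29  0.88 -0.63  1.77 -0.83  0.83  0.67]
70 68 [0.0, 0.0, 0.0, 0.0, 0.0, 0.0, 0.0] [0.528, 0.499, 0.484, 0.426, 0.409, 0.445, 0.478] [ 1.05  1.18 -0.78  1.99 -0.82  0.62  1.  ] [ 1.35  0.97 -0.7   1.77 -0.88  0.85  0.76]
80 60 [0.0, 0.0, 0.0, 0.0, 0.0, 0.0, 0.0] [0.529, 0.541, 0.611, 0.521, 0.518, 0.573, 0.664] [ 0.92  1.07 -0.68  1.9  -0.62  0.74  0.83] [ 1.23  0.92 -0.59  1.63 -0.69  1.01  0.63]
80 68 [0.0, 0.0, 0.0, 0.0, 0.0, 0.0, 0.0] [0.529, 0.539, 0.627, 0.553, 0.538, 0.564, 0.612] [ 0.97  1.16 -0.71  1.87 -0.65  0.82  0.89] [ 1.29  1.   -0.65  1.63 -0.74  1.05  0.69]
```

Model fits to under 1 mm, and a side grasp at azimuth 65°, tilt 66° is reachable. Placing the pot at (0.515,-0.03) with its present yaw.

Request:
{"method": "apply_moves", "body": {
  "series": [
    [0,0,0,-0.6,1.5,3,0],
    [0,0,0,0,0,5,0],
    [0,0,0,0,0,5,0],
    [0,0,0,0,0,2.5,0],
    [0,0,0,0,0,0.8,0]
  ]
}}

```text
time: 7.78
ee_pos: [0.5162, -0.0285, 0.2389]
tcp_rot: [-1.665, -2.659, 0.004]
contact_force: [0.2, 0.7, -4.2]
grip_width: 0.0093
gripper_force: 25.0
```

Request:
{"method": "apply_moves", "body": {
  "series": [
    [0,0,0,0,0,0.3,0],
    [0,0,0,0,0,0.2,0],
    [0,0,0,0,0,0.1,0],
    [0,0,0,0,0,0,0]
  ]
}}

```text
time: 8.28
ee_pos: [0.5172, -0.0285, 0.2353]
tcp_rot: [1.668, 2.661, 0.001]
contact_force: [-0.8, 0.3, -4.2]
grip_width: 0.0089
gripper_force: 25.0
```

Request:
{"method": "apply_moves", "body": {
  "series": [
    [0,0,0,0,0,0.1,0],
    [0,0,0,0,0,0.1,0],
    [0,0,0,0,0,0,0],
    [0,0,0,0,0,0,0]
  ]
}}

```text
time: 8.78
ee_pos: [0.518, -0.0282, 0.2347]
tcp_rot: [1.666, 2.66, 0.002]
contact_force: [-1.5, -0.6, 6.6]
grip_width: 0.0091
gripper_force: 25.0
```

Request:
{"method": "apply_moves", "body": {
  "series": [
    [0,0,0,0,0,-0.1,0],
    [0,0,0,0,0,0,15],
    [0,0,0,0,0,0,35],
    [0,0,0,0,0,0,60],
    [0,0,0,0,0,0,60]
  ]
}}

```text
time: 9.4
ee_pos: [0.5169, -0.0285, 0.2336]
tcp_rot: [-1.668, -2.662, 0.0]
contact_force: [0.5, 0.5, -0.8]
grip_width: 0.0395
gripper_force: 0.0
```

Request:
{"method": "apply_moves", "body": {
  "series": [
    [0,0,0,0,0,0,60],
    [0,0,0,0,0,-3,60],
    [0,0,0,0,0,-5,60],
    [0,0,0,0,0,-4,60],
    [0,0,0,0,0,0,60]
  ]
}}

```text
time: 10.02
ee_pos: [0.5183, -0.0279, 0.357]
tcp_rot: [1.664, 2.657, 0.006]
contact_force: [-0.0, -0.4, 0.9]
grip_width: 0.0556
gripper_force: 0.0
```

```bash
python3 - <<'E'
from h import *
s=sense();T=tcp(s);np.save("T2.npy",T);print(np.round(s['qpos'],4).tolist(),s['time']);print(np.round(T,4))
w=get_image("wrist");sc=get_image("scene")[:,:,::-1];sd=get_image("side")[:,:,::-1]
cv2.imwrite("pics/sc2.png",sc);cv2.imwrite("pics/sd2.png",sd);cv2.imwrite("pics/w2.png",w[:,:,::-1])
f=lambda i,x,y,w,h:cv2.resize(i[y:y+h,x:x+w],(400,300),interpolation=cv2.INTER_CUBIC)
cv2.imwrite("pics/c2.png",np.vstack([np.hstack([f(w[:,:,::-1],0,0,560,420),f(sc,140,140,100,75)]),np.hstack([f(sc,220,180,100,75),f(sd,220,190,100,75)])]))
E
```

```text
[0.3793, 0.3949, -0.5284, 1.71, 0.2219, 1.0887, 0.2338] 10.025
[[-4.363e-01  8.998e-01  7.500e-03  5.183e-01]
 [ 8.998e-01  4.363e-01 -2.000e-04 -2.790e-02]
 [-3.400e-03  6.700e-03 -1.000e+00  3.570e-01]
 [ 0.000e+00  0.000e+00  0.000e+00  1.000e+00]]
```

View pics/c2.png

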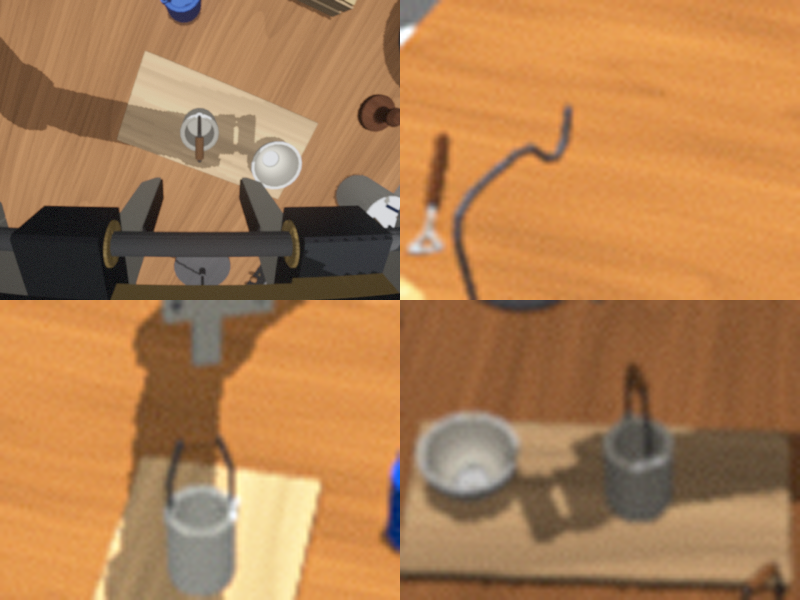

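The pot stands on the board upright and released: in the wrist crop the roll is at (200,148) and the rim centre at (199,131); in the full picture these are (279.5,207) and (279,183.5). The bowl is undisturbed.

```bash
python3 - <<'E'
from h import *
from sim import *
np.set_printoptions(precision=4,suppress=True)
T=np.load("T2.npy")
a,b=onz("wrist",(200*1.4,116*1.4),.173,T),onz("wrist",(200*1.4,161*1.4),.173,T)
print("roll",onz("wrist",(279.5,207),.171,T),"rim",onz("wrist",(279,183.5),.093,T),np.degrees(np.arctan2(*(a-b)[1::-1])))
B=np.array([.518,-.030,.066]);az,tilt=65,66
G=pose(B,az,tilt);Pre=G.copy();Pre[:3,3]-=.08*G[:3,2];Up=Pre.copy();Up[2,3]+=.12
Td=pose(Up[:3,3],az,.01,0)
q=[0.3793,0.3949,-0.5284,1.71,0.2219,1.0887,0.2338]
for n,A in(("Td",Td),("Up",Up),("Pre",Pre),("G",G)):
    d=T[:3,:3].T@(A[:3,3]-T[:3,3]);rv=np.degrees(R.from_matrix(T[:3,:3].T@A[:3,:3]).as_rotvec())
    q,e,l=follow(np.array(q),T,A,10);print(n,"rot",rv,"shift cm",d*100,A[:3,3],e,l);T=A
E
```

```text
roll [ 0.5176 -0.0283  0.171 ] rim [ 0.5164 -0.0267  0.093 ] 115.79982909630627
Td rot [ 0.4423  0.0228 50.8657] shift cm [ -8.4928 -10.4688  11.1628] [ 0.462  -0.1501  0.245 ] 0.0 0.465
Up rot [-0.   65.99 -0.  ] shift cm [0. 0. 0.] [ 0.462  -0.1501  0.245 ] 0.0 0.311
Pre rot [0. 0. 0.] shift cm [-10.9625   0.       4.8808] [ 0.462  -0.1501  0.125 ] 0.0 0.32
G rot [0. 0. 0.] shift cm [ 0. -0.  8.] [ 0.4929 -0.0838  0.0924] 0.0 0.344
```

Request:
{"method": "apply_moves", "body": {
  "series": [
    [0,0,0,-2.8,-3.4,0,100],
    [0,0,0,-2.8,-3.4,0,100],
    [0,0,10.2,0,0,0,100],
    [0,0,10.2,0,0,0,100],
    [0,0,10.2,0,0,0,100]
  ]
}}

```text
time: 10.8
ee_pos: [0.4794, -0.1087, 0.352]
tcp_rot: [-2.316, -2.118, 0.003]
contact_force: [-0.3, 0.3, -0.2]
grip_width: 0.0927
gripper_force: 0.0
```

Request:
{"method": "apply_moves", "body": {
  "series": [
    [0,0,10.2,0,0,0,100],
    [0,0,10.2,0,0,0,100],
    [0,9.4,0,0,0,0,100],
    [0,9.4,0,0,0,0,100],
    [0,9.4,0,0,0,0,100]
  ]
}}

```text
time: 11.42
ee_pos: [0.4797, -0.1083, 0.3526]
tcp_rot: [-2.374, -1.508, -0.601]
contact_force: [0.0, 0.3, -0.8]
grip_width: 0.0931
gripper_force: 0.0
```

Request:
{"method": "apply_moves", "body": {
  "series": [
    [0,9.4,0,0,0,0,100],
    [0,9.4,0,0,0,0,100],
    [0,9.4,0,0,0,0,100],
    [0,9.4,0,0,0,0,100],
    [0,0,0,0,0,0,100]
  ]
}}

```text
time: 12.05
ee_pos: [0.4791, -0.1103, 0.3506]
tcp_rot: [-1.892, -1.191, -1.218]
contact_force: [-0.2, 0.1, -0.3]
grip_width: 0.0929
gripper_force: 0.0
```

```bash
cat > go.py <<'E'
import sys
from h import *
from sim import *
np.set_printoptions(precision=4,suppress=True)
def go(*targets,n=8):
    s=sense();T=tcp(s);q=np.array(s['qpos']);print("t",s['time'],"q",q,"x",T[:3,3],"F",np.array(s['contact_force']),"zdir",T[:3,2],"w",s['grip_width'])
    for A in targets:
        d=T[:3,:3].T@(A[:3,3]-T[:3,3]);rv=np.degrees(R.from_matrix(T[:3,:3].T@A[:3,:3]).as_rotvec())
        q,e,l=follow(q,T,A,n);print("rot",rv,"cm",d*100,"|",A[:3,3],e,l);T=A
E
python3 - <<'E'
from go import *
G=pose((.517,-.0275,.066),65,66);A=G.copy();A[:3,3]-=.03*G[:3,2];U=A.copy();U[2,3]=.30
go(U,A,G)
E
```

```text
t 12.05 q [ 1.1141  0.5989 -0.7461  1.9617 -0.9478  1.0065  0.6608] x [ 0.4791 -0.1103  0.3506] F [-0.194   0.1233 -0.2646] zdir [ 0.3874  0.8261 -0.4092] w 0.09294066818757372
rot [ 0.1158  0.1518 -0.5611] cm [-4.444  -0.0249  2.4668] | [ 0.4803 -0.1062  0.3   ] 0.0 0.397
rot [0. 0. 0.] cm [-17.847   0.      7.946] | [ 0.4803 -0.1062  0.1046] 0.0 0.356
rot [0. 0. 0.] cm [ 0. -0.  3.] | [ 0.4919 -0.0813  0.0924] 0.0 0.314
```

Request:
{"method": "apply_moves", "body": {
  "series": [
    [0,0,-0.5,-4.4,0,2.4,100],
    [0,0,0,-4.5,0,2.0,100],
    [0,0,0,-4.5,0,2.0,100],
    [0,0,0,-4.5,0,2.0,100],
    [0,0,0,0,0,0,100]
  ]
}}

```text
time: 12.68
ee_pos: [0.4821, -0.1055, 0.1534]
tcp_rot: [-1.886, -1.205, -1.221]
contact_force: [0.0, 0.6, 1.5]
grip_width: 0.0929
gripper_force: 0.0
```

Request:
{"method": "apply_moves", "body": {
  "series": [
    [0,0,0,-3.0,0,1.4,100],
    [0,0,0,-1.4,0,0.6,100],
    [0,0,0,0,0,0,100]
  ]
}}

```text
time: 13.05
ee_pos: [0.4835, -0.106, 0.1088]
tcp_rot: [-1.886, -1.211, -1.227]
contact_force: [0.2, 1.4, -0.3]
grip_width: 0.0929
gripper_force: 0.0
```

```bash
python3 - <<'E'
from go import *
G=pose((.517,-.0275,.066),65,66)
go(G)
f=lambda i,x,y,w,h:cv2.resize(i[y:y+h,x:x+w],(400,300),interpolation=cv2.INTER_CUBIC)
w=get_image("wrist")[:,:,::-1];sc=get_image("scene")[:,:,::-1]
cv2.imwrite("pics/c3.png",np.hstack([f(w,0,0,560,420),f(sc,180,170,120,90)]))
E
```

```text
t 13.05 q [ 1.0546  1.0826 -0.7023  2.0522 -0.9966  0.6292  1.1304] x [ 0.4835 -0.106   0.1088] F [ 0.2312  1.4038 -0.3052] zdir [ 0.3874  0.8258 -0.4099] w 0.0928636651270872
rot [0.1225 0.1986 0.5057] cm [-0.4296 -0.2948  3.0397] | [ 0.4919 -0.0813  0.0924] 0.0 0.309
```

View pics/c3.png

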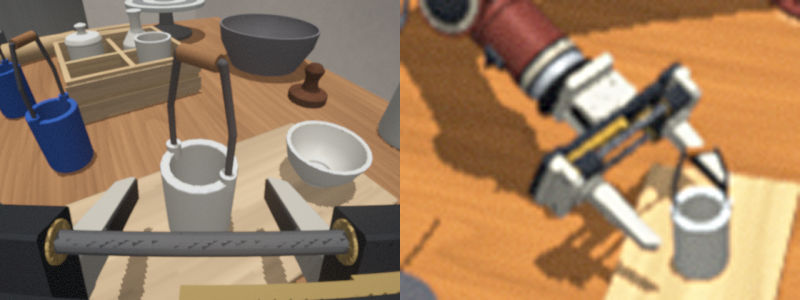

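The pot sits between the open fingers (wrist crop: body at (200,205), fingertips at about 138 and 268), and the bail is clear. Advance and close.

Request:
{"method": "apply_moves", "body": {
  "series": [
    [0,0,0,-0.2,-0.15,1.0,100],
    [0,0,0,-0.2,-0.15,1.0,100],
    [0,0,0,0,0,1.0,100],
    [0,0,0,0,0,0,80],
    [0,0,0,0,0,0,70]
  ],
  "squeeze": 35
}}

```text
time: 13.78
ee_pos: [0.4914, -0.0814, 0.0917]
tcp_rot: [-1.886, -1.21, -1.227]
contact_force: [-0.6, 0.6, 0.1]
grip_width: 0.0772
gripper_force: 0.0
```

Request:
{"method": "apply_moves", "body": {
  "series": [
    [0,0,0,0,0,0,62],
    [0,0,0,0,0,0,58],
    [0,0,0,0,0,0,40],
    [0,0,0,0,0,0,40],
    [0,0,0,0,0,0,40]
  ]
}}

```text
time: 14.4
ee_pos: [0.4922, -0.0821, 0.0921]
tcp_rot: [-1.887, -1.21, -1.229]
contact_force: [2.3, -2.8, 2.8]
grip_width: 0.0562
gripper_force: 35.0
```

```bash
python3 - <<'E'
from go import *
s=sense();T=tcp(s);L=T.copy();L[2,3]+=.19
H=pose((.47,-.34,.26),38,66)
print("grip f",s['gripper_force'],"grasp pt",T[:3,3]+.065*T[:3,2])
go(L,H)
E
```

```text
grip f 35.0002570822835 grasp pt [ 0.5175 -0.0284  0.0655]
t 14.4 q [ 1.0302  1.1357 -0.7419  2.0663 -1.0533  0.5475  1.1882] x [ 0.4922 -0.0821  0.0921] F [ 2.3172 -2.7645  2.817 ] zdir [ 0.3892  0.8251 -0.4096] w 0.0561798377759185
rot [0. 0. 0.] cm [17.3318  0.176  -7.7832] | [ 0.4922 -0.0821  0.2821] 0.0 0.308
rot [-24.42     0.055   11.4901] cm [-11.7872   6.2047 -27.1586] | [ 0.4232 -0.3766  0.2864] 0.0 0.36
```

```bash
python3 - <<'E'
from go import *
s=sense();T=tcp(s);L=T.copy();L[2,3]+=.265
W=L.copy();W[:3,3]+=[-.085,-.272,0]
Rz=T.copy();Rz[:3,:3]=rz(np.radians(-27))@T[:3,:3];Rz[:3,3]=W[:3,3]
H=Rz.copy();H[:3,3]=np.array([.44,-.30,.225])-.065*H[:3,2]
go(L,W,Rz,H)
E
```

```text
t 14.4 q [ 1.0302  1.1357 -0.7419  2.0663 -1.0533  0.5475  1.1882] x [ 0.4922 -0.0821  0.0921] F [ 2.3172 -2.7645  2.817 ] zdir [ 0.3892  0.8251 -0.4096] w 0.0561798377759185
rot [0. 0. 0.] cm [ 24.1733   0.2455 -10.8555] | [ 0.4922 -0.0821  0.3571] 0.0 0.309
rot [0. 0. 0.] cm [-11.602    3.7997 -25.7497] | [ 0.4072 -0.3541  0.3571] 0.0 0.428
rot [-24.6294  -0.2502  11.0603] cm [0. 0. 0.] | [ 0.4072 -0.3541  0.3571] 0.0 0.396
rot [0. 0. 0.] cm [-9.6121 -2.3657  4.2978] | [ 0.3931 -0.3363  0.2516] 0.0 0.353
```

Request:
{"method": "apply_moves", "body": {
  "series": [
    [0,0,0,0.9,0,-0.4,40],
    [0,0,0,1.8,0,-0.8,40],
    [0,0,0,3.6,0,-1.6,40],
    [0,0,0,4.5,0,-2.0,40],
    [0,0,0,4.5,0,-2.0,40]
  ]
}}

```text
time: 15.02
ee_pos: [0.4886, -0.0797, 0.2594]
tcp_rot: [-1.887, -1.21, -1.221]
contact_force: [1.0, 0.1, -2.7]
grip_width: 0.0559
gripper_force: 35.0
```

Request:
{"method": "apply_moves", "body": {
  "series": [
    [0,0,0,4.5,0,-2.0,40],
    [0,0,0,4.3,0,-1.9,40],
    [0,0,0,-1.9,0.63,-4.3,40],
    [0,0,0,-1.9,0.63,-4.3,40],
    [0,0,0,-1.9,0.63,-4.3,40]
  ]
}}

```text
time: 15.65
ee_pos: [0.4454, -0.2155, 0.3553]
tcp_rot: [-1.887, -1.211, -1.22]
contact_force: [0.0, -0.0, -2.9]
grip_width: 0.0557
gripper_force: 35.0
```

Request:
{"method": "apply_moves", "body": {
  "series": [
    [0,0,0,-1.9,0.63,-4.3,40],
    [0,0,0,-1.9,0.63,-4.3,40],
    [0,0,0,-1.9,0.63,-4.3,40],
    [0,0,0,0,0,0,40]
  ]
}}

```text
time: 16.15
ee_pos: [0.4025, -0.355, 0.3544]
tcp_rot: [-1.896, -1.203, -1.222]
contact_force: [0.1, -0.5, -3.6]
grip_width: 0.056
gripper_force: 35.0
```

Request:
{"method": "apply_moves", "body": {
  "series": [
    [-8.2,-0.1,3.7,0,0,0,40],
    [-8.2,-0.1,3.7,0,0,0,40],
    [-8.2,-0.1,3.7,0,0,0,40],
    [0,0,0,0,0,0,40]
  ]
}}

```text
time: 16.65
ee_pos: [0.4037, -0.3481, 0.3566]
tcp_rot: [-2.247, -0.784, -1.45]
contact_force: [-0.3, 0.5, -2.5]
grip_width: 0.0557
gripper_force: 35.0
```

```bash
python3 - <<'E'
from go import *
s=sense();T=tcp(s)
H=T.copy();H[:3,3]=np.array([.45,-.305,.225])-.065*H[:3,2]
go(H);print("az",np.degrees(np.arctan2(T[1,2],T[0,2])))
E
```

```text
t 16.65 q [ 1.4677  0.6077 -0.6102  1.8449 -0.956   1.0902  0.6426] x [ 0.4037 -0.3481  0.3566] F [-0.3479  0.477  -2.4755] zdir [ 0.7151  0.5637 -0.4134] w 0.05565732660108657
rot [0. 0. 0.] cm [-9.3775 -0.5485  4.6842] | [ 0.4035 -0.3416  0.2519] 0.0 0.372
az 38.2466009276971
```

Request:
{"method": "apply_moves", "body": {
  "series": [
    [0,0,0,-3.1,-0.2,1.6,40],
    [0,0,0,-3.1,-0.2,1.6,40],
    [0,0,0,-3.1,-0.15,1.5,40],
    [0,0,0,0,0,0,40],
    [0,0,0,0,0,0,40]
  ]
}}

```text
time: 17.27
ee_pos: [0.4069, -0.3446, 0.2546]
tcp_rot: [-2.247, -0.785, -1.458]
contact_force: [-0.1, -0.2, -2.5]
grip_width: 0.0562
gripper_force: 35.0
```

```bash
python3 - <<'E'
from go import *
s=sense();T=tcp(s);np.save("T4.npy",T);go();print("grasp",T[:3,3]+.065*T[:3,2],T[:3,0])
f=lambda i,x,y,w,h,W=400,H=300:cv2.resize(i[y:y+h,x:x+w],(W,H),interpolation=cv2.INTER_CUBIC)
w=get_image("wrist")[:,:,::-1];sc=get_image("scene")[:,:,::-1];sd=get_image("side")[:,:,::-1]
for n,i in zip(("w4","sc4","sd4"),(w,sc,sd)):cv2.imwrite(f"pics/{n}.png",i)
cv2.imwrite("pics/c4.png",np.vstack([np.hstack([f(sc,120,140,100,75),f(sd,230,90,100,75)]),f(w,0,0,560,210,800,300)]))
E
```

```text
t 17.275 q [ 1.449   0.7755 -0.6069  1.9301 -0.9908  0.9287  0.8497] x [ 0.4069 -0.3446  0.2546] F [-0.0792 -0.15   -2.4946] zdir [ 0.7191  0.561  -0.41  ] w 0.05624425439592555
grasp [ 0.4536 -0.3081  0.2279] [0.3172 0.2599 0.9121]
```

View pics/c4.png

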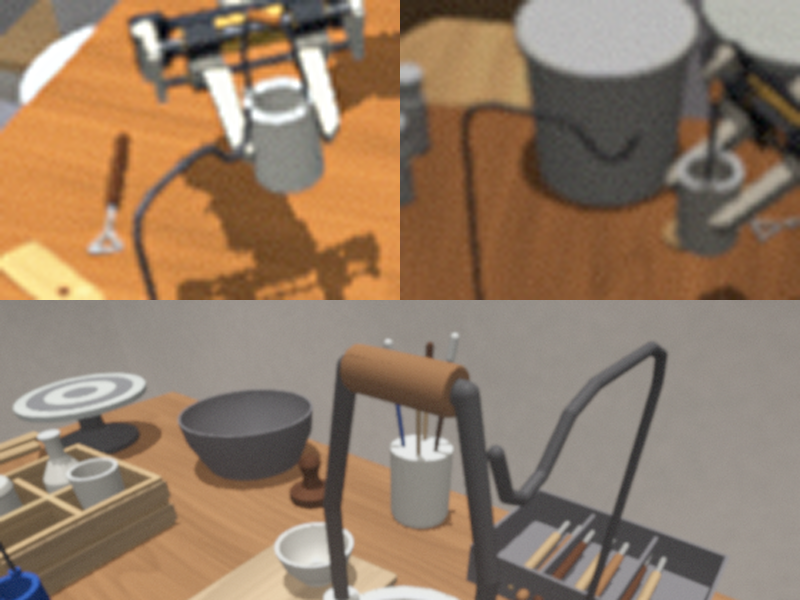

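The wrist view shows the roll at full-picture (282,54.6), the hook's tip at (346.5,105) and the rod at the seat at about (362,133). The side view has the seat at (282,128.8). The roll is nearly square to the hook's plane.

```bash
python3 - <<'E'
from h import *
np.set_printoptions(precision=4,suppress=True)
T=np.load("T4.npy")
print("roll w z.33",onz("wrist",(282,54.6),.330,T), "expected",T[:3,3]+.065*T[:3,2]+[0,0,.1025])
a=onz("wrist",(239,44),.33,T);b=onz("wrist",(323,65),.33,T)
print("roll ends",a,b,np.degrees(np.arctan2(*(a-b)[1::-1])))
for nm,p,sc,sd,z in(("seat",(362,133),(178.25,179),(282,128.75),.265),("tip",(346.5,105),(181.75,167.5),(289,124.5),.293)):
    print(nm,"w",onz("wrist",p,z,T),"all",tri([ray("wrist",p,T),ray("scene",sc),ray("side",sd)]),"w+side",tri([ray("wrist",p,T),ray("side",sd)]),"w+scene",tri([ray("wrist",p,T),ray("scene",sc)]))
# upright top bend
print("uptop w+side",tri([ray("wrist",(659/800*560,(348-300)*.7),T),ray("side",(247,117.5))]))
E
```

```text
roll w z.33 [ 0.4566 -0.3057  0.33  ] expected [ 0.4536 -0.3081  0.3304]
roll ends [ 0.4569 -0.288   0.33  ] [ 0.4565 -0.3201  0.33  ] 89.35441256082511
seat w [ 0.5434 -0.2971  0.265 ] all (array([ 0.5384, -0.3002,  0.2662]), [np.float64(0.0018175069544297952), np.float64(0.00240531635313704), np.float64(0.0021442525711438264)]) w+side (array([ 0.5367, -0.2993,  0.2678]), [np.float64(0.0009721767747181507), np.float64(0.0009721767747183092)]) w+scene (array([ 0.5416, -0.299 ,  0.2664]), [np.float64(0.0010083292953047495), np.float64(0.0010083292953047005)])
tip w [ 0.5138 -0.2998  0.293 ] all (array([ 0.5145, -0.2975,  0.2898]), [np.float64(0.0028962752194533715), np.float64(0.0003291042416770802), np.float64(0.0028744022363816368)]) w+side (array([ 0.5143, -0.2975,  0.29  ]), [np.float64(0.0028763768029819543), np.float64(0.0028763768029818762)]) w+scene (array([ 0.517 , -0.2972,  0.2912]), [np.float64(0.0009145438308890869), np.float64(0.0009145438308890985)])
uptop w+side (array([ 0.6548, -0.3095,  0.3005]), [np.float64(0.0033775376906507617), np.float64(0.003377537690650743)])
```

Request:
{"method": "apply_moves", "body": {
  "series": [
    [0,0,0,-0.73,0,0.33,40],
    [0,0,0,0.71,1.16,1.61,40],
    [0,0,0,0.71,1.16,1.61,40],
    [0,0,0,0.71,1.16,1.61,40],
    [0,0,0,0.71,1.16,1.61,40]
  ]
}}

```text
time: 18.05
ee_pos: [0.492, -0.3371, 0.2453]
tcp_rot: [-2.248, -0.784, -1.457]
contact_force: [-0.0, 0.2, -3.7]
grip_width: 0.0559
gripper_force: 35.0
```

Request:
{"method": "apply_moves", "body": {
  "series": [
    [0,0,0,0,0,0,40],
    [0,0,0,0,0,0,40]
  ]
}}

```text
time: 18.3
ee_pos: [0.4898, -0.3379, 0.2447]
tcp_rot: [-2.25, -0.782, -1.456]
contact_force: [0.1, -0.2, -3.6]
grip_width: 0.0558
gripper_force: 35.0
```

```bash
python3 - <<'E'
from go import *
s=sense();T=tcp(s);np.save("T5.npy",T);go();g=T[:3,3]+.065*T[:3,2];print("roll kin",g+[0,0,.1025])
f=lambda i,x,y,w,h,W=400,H=300:cv2.resize(i[y:y+h,x:x+w],(W,H),interpolation=cv2.INTER_CUBIC)
w=get_image("wrist")[:,:,::-1];sc=get_image("scene")[:,:,::-1];sd=get_image("side")[:,:,::-1]
cv2.imwrite("pics/c5.png",np.vstack([np.hstack([f(sc,140,140,100,75),f(sd,230,90,100,75)]),f(w,0,0,560,210,800,300)]))
E
```

```text
t 18.3 q [ 1.3084  0.8307 -0.6186  1.8317 -1.037   0.8486  0.7917] x [ 0.4898 -0.3379  0.2447] F [ 0.1375 -0.1533 -3.6151] zdir [ 0.7189  0.5598 -0.4121] w 0.055769773888538675
roll kin [ 0.5365 -0.3015  0.3204]
```

View pics/c5.png

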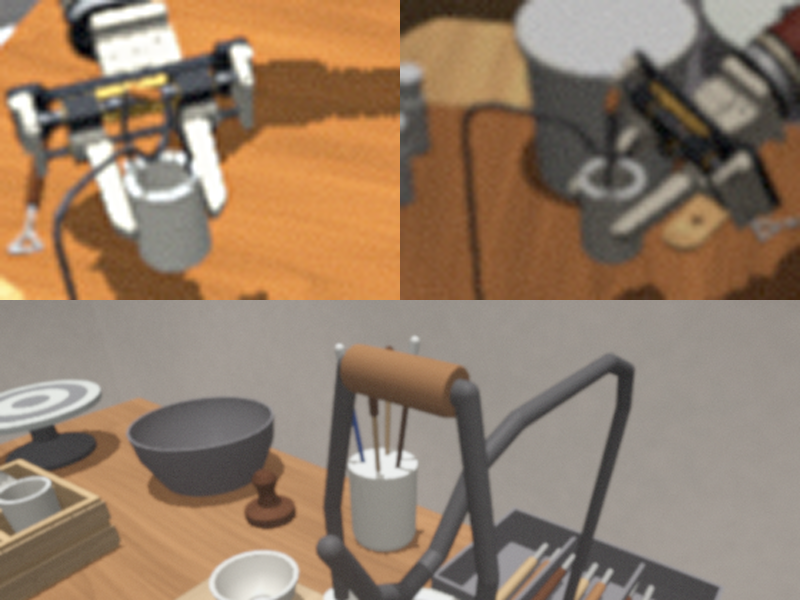

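The wrist view shows the hook passing inside the bail: tip at crop (330,548), seat near (388,595), arm rising behind the right upright. The roll at (403,378) sits above the valley.

```bash
python3 - <<'E'
from h import *
np.set_printoptions(precision=4,suppress=True)
T=np.load("T5.npy")
px=lambda x,y:(x*.7,(y-300)*.7)
print("roll",onz("wrist",px(403,379),.3205,T));print("tip",onz("wrist",px(330,548),.293,T));print("seat",onz("wrist",px(386,592),.265,T));print("armpt",onz("wrist",px(515,418),.300,T));print("bend",onz("wrist",px(620,366),.300,T))
E
```

```text
roll [ 0.5379 -0.3006  0.3205]
tip [ 0.5129 -0.3015  0.293 ]
seat [ 0.5347 -0.2979  0.265 ]
armpt [ 0.5843 -0.3046  0.3   ]
bend [ 0.6605 -0.3092  0.3   ]
```

Request:
{"method": "apply_moves", "body": {
  "series": [
    [0,0,0,-1.3,0,0.59,40],
    [0,0,0,-1.3,0,0.59,40],
    [0,0,0,-1.0,0,0.45,40],
    [0,0,0,-0.2,0,0.1,40],
    [0,0,0,0,0,0,40]
  ]
}}

```text
time: 19.08
ee_pos: [0.4905, -0.338, 0.2033]
tcp_rot: [-2.249, -0.782, -1.457]
contact_force: [-1.0, 0.4, -3.8]
grip_width: 0.0561
gripper_force: 35.0
```

Request:
{"method": "apply_moves", "body": {
  "series": [
    [0,0,0,-0.18,0,0.08,40],
    [0,0,0,-0.18,0,0.08,40],
    [0,0,0,0,0,0,40]
  ]
}}

```text
time: 19.45
ee_pos: [0.4903, -0.3381, 0.1994]
tcp_rot: [-2.25, -0.783, -1.457]
contact_force: [0.1, 0.3, -3.8]
grip_width: 0.0561
gripper_force: 35.0
```

Request:
{"method": "apply_moves", "body": {
  "series": [
    [0,0,0,-0.18,0,0.08,40],
    [0,0,0,0,0,0,40],
    [0,0,0,0,0,0,40]
  ]
}}

```text
time: 19.82
ee_pos: [0.4905, -0.3381, 0.1976]
tcp_rot: [-2.249, -0.783, -1.457]
contact_force: [0.2, -0.6, -2.1]
grip_width: 0.0555
gripper_force: 35.0
```

Request:
{"method": "apply_moves", "body": {
  "series": [
    [0,0,0,-0.18,0,0.08,40],
    [0,0,0,0,0,0,40],
    [0,0,0,0,0,0,40]
  ]
}}

```text
time: 20.2
ee_pos: [0.4907, -0.338, 0.1961]
tcp_rot: [-2.248, -0.783, -1.458]
contact_force: [0.3, -0.1, 0.4]
grip_width: 0.0556
gripper_force: 35.0
```

Request:
{"method": "apply_moves", "body": {
  "series": [
    [0,0,0,-0.18,0,0.08,40],
    [0,0,0,0,0,0,40]
  ]
}}

```text
time: 20.45
ee_pos: [0.491, -0.3379, 0.1946]
tcp_rot: [-2.247, -0.783, -1.46]
contact_force: [0.6, -1.0, 4.0]
grip_width: 0.0559
gripper_force: 35.0
```

Request:
{"method": "apply_moves", "body": {
  "series": [
    [0,0,0,-0.14,0,0.06,40],
    [0,0,0,0,0,0,40],
    [0,0,0,0,0,0,40],
    [0,0,0,0,0,0,40]
  ]
}}

```text
time: 20.95
ee_pos: [0.4912, -0.3379, 0.1935]
tcp_rot: [-2.246, -0.783, -1.461]
contact_force: [-0.2, -0.9, 6.1]
grip_width: 0.0559
gripper_force: 35.0
```

Request:
{"method": "apply_moves", "body": {
  "series": [
    [0,0,0,-0.09,0,0.04,40],
    [0,0,0,0,0,0,40],
    [0,0,0,0,0,0,40],
    [0,0,0,0,0,0,40]
  ]
}}

```text
time: 21.45
ee_pos: [0.4914, -0.3378, 0.193]
tcp_rot: [-2.245, -0.783, -1.462]
contact_force: [0.3, -0.5, 6.7]
grip_width: 0.0558
gripper_force: 35.0
```

Request:
{"method": "apply_moves", "body": {
  "series": [
    [0,0,0,0.18,0,-0.08,40],
    [0,0,0,0.18,0,-0.08,40],
    [0,0,0,0,0,0,40],
    [0,0,0,0,0,0,40]
  ]
}}

```text
time: 21.95
ee_pos: [0.4904, -0.3382, 0.1948]
tcp_rot: [-2.25, -0.782, -1.457]
contact_force: [0.4, -0.4, 3.4]
grip_width: 0.0557
gripper_force: 35.0
```

Request:
{"method": "apply_moves", "body": {
  "series": [
    [0,0,0,0.14,0,-0.06,40],
    [0,0,0,0,0,0,40],
    [0,0,0,0,0,0,40]
  ]
}}

```text
time: 22.32
ee_pos: [0.4901, -0.3383, 0.196]
tcp_rot: [-2.25, -0.782, -1.456]
contact_force: [0.9, -0.0, 0.1]
grip_width: 0.0561
gripper_force: 35.0
```

Request:
{"method": "apply_moves", "body": {
  "series": [
    [0,0,0,0.09,0,-0.04,40],
    [0,0,0,0,0,0,40],
    [0,0,0,0,0,0,40]
  ]
}}

```text
time: 22.7
ee_pos: [0.4901, -0.3382, 0.1969]
tcp_rot: [-2.25, -0.782, -1.456]
contact_force: [0.1, -0.8, -1.2]
grip_width: 0.056
gripper_force: 35.0
```

Request:
{"method": "apply_moves", "body": {
  "series": [
    [0,0,0,0,0,0,62],
    [0,0,0,0,0,0,66],
    [0,0,0,0,0,0,75],
    [0,0,0,0,0,0,100],
    [0,0,0,0,0,0,100]
  ],
  "squeeze": 10
}}

```text
time: 23.32
ee_pos: [0.4904, -0.338, 0.1975]
tcp_rot: [-2.249, -0.783, -1.457]
contact_force: [-0.1, 0.1, 0.6]
grip_width: 0.0851
gripper_force: 0.0
```

Request:
{"method": "apply_moves", "body": {
  "series": [
    [0,0,0,0,0,0,100],
    [0,0,0,0,0,0,100],
    [0,0,0,0,0,0,100],
    [0,0,0,0,0,0,100]
  ]
}}

```text
time: 23.82
ee_pos: [0.4904, -0.3381, 0.1975]
tcp_rot: [-2.249, -0.782, -1.457]
contact_force: [-0.2, -0.2, 0.4]
grip_width: 0.0933
gripper_force: 0.0
```

```bash
python3 - <<'E'
from go import *
T=tcp();A=T.copy();A[:3,3]-=.12*T[:3,2];go(A)
f=lambda i,x,y,w,h,W=400,H=300:cv2.resize(i[y:y+h,x:x+w],(W,H),interpolation=cv2.INTER_CUBIC)
w=get_image("wrist")[:,:,::-1];sc=get_image("scene")[:,:,::-1]
cv2.imwrite("pics/c6.png",np.hstack([f(sc,140,140,100,75),f(w,0,0,560,420)]))
E
```

```text
t 23.825 q [ 1.3071  0.9151 -0.6202  1.8453 -1.0519  0.7943  0.8805] x [ 0.4904 -0.3381  0.1975] F [-0.2461 -0.1875  0.4103] zdir [ 0.7194  0.5597 -0.4113] w 0.0933016345194926
rot [0. 0. 0.] cm [ -0.   0. -12.] | [ 0.4041 -0.4053  0.2468] 0.0 0.327
```

View pics/c6.png

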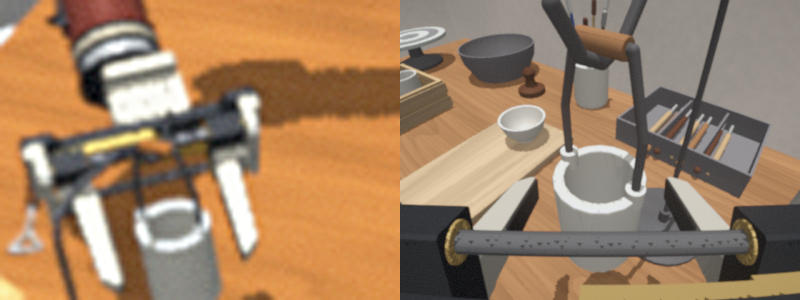

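The pot hangs with the roll in the hook (wrist crop (605,42)), fingers clear on both sides. Backing out.

Request:
{"method": "apply_moves", "body": {
  "series": [
    [0,0,0,0,0,-1.5,100],
    [0,0,0,0,0,-2.5,100],
    [0,0,0,0,0,-3,100],
    [0,0,0,0,0,-3,100],
    [0,0,0,0,0,-2,100]
  ]
}}

```text
time: 24.55
ee_pos: [0.4021, -0.4072, 0.2475]
tcp_rot: [-2.253, -0.781, -1.457]
contact_force: [-0.3, 0.2, -0.1]
grip_width: 0.093
gripper_force: 0.0
```

Request:
{"method": "apply_moves", "body": {
  "series": [
    [0,0,0,0,0,0,100],
    [0,0,0,0,0,0,100],
    [0,0,0,0,0,0,100],
    [0,0,0,0,0,0,100],
    [0,0,0,0,0,0,100]
  ]
}}

```text
time: 25.18
ee_pos: [0.4043, -0.4049, 0.2467]
tcp_rot: [-2.248, -0.783, -1.457]
contact_force: [0.2, -1.0, 0.2]
grip_width: 0.0927
gripper_force: 0.0
```

```bash
python3 - <<'E'
from h import *
f=lambda i,x,y,w,h,W=400,H=300:cv2.resize(i[y:y+h,x:x+w],(W,H),interpolation=cv2.INTER_CUBIC)
w=get_image("wrist")[:,:,::-1];sc=get_image("scene")[:,:,::-1];w2=get_image("wrist")[:,:,::-1]
print("motion",np.abs(w.astype(int)-w2).mean(),sense()['time'])
cv2.imwrite("pics/c7.png",np.hstack([f(sc,140,140,100,75),f(w2,0,0,560,420)]))
E
```

```text
motion 2.0736153628117915 25.325
```

View pics/c7.png

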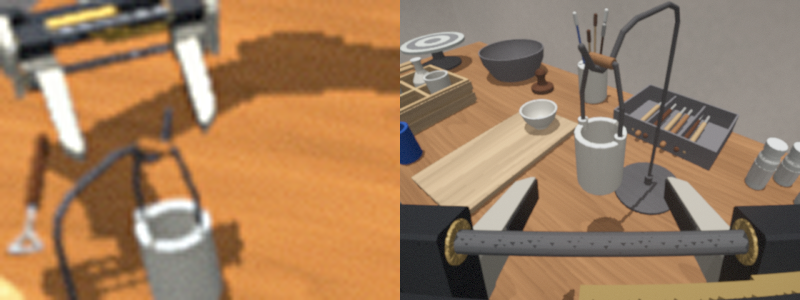

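The pot hangs upright in the hook (scene crop: roll at (150,155)) and the gripper is clear. Letting it settle for a moment, then handing in.

Request:
{"method": "apply_moves", "body": {
  "series": [
    [0,0,0,0,0,0,100],
    [0,0,0,0,0,0,100],
    [0,0,0,0,0,0,100],
    [0,0,0,0,0,0,100],
    [0,0,0,0,0,0,100]
  ]
}}

```text
time: 25.95
ee_pos: [0.4041, -0.4052, 0.2468]
tcp_rot: [-2.249, -0.783, -1.457]
contact_force: [-0.0, 0.2, -0.1]
grip_width: 0.0931
gripper_force: 0.0
```

Request:
{"method": "apply_moves", "body": {
  "series": [
    [0,0,0,0,0,0,100],
    [0,0,0,0,0,0,100],
    [0,0,0,0,0,0,100],
    [0,0,0,0,0,0,100],
    [0,0,0,0,0,0,100]
  ]
}}

```text
time: 26.58
ee_pos: [0.4041, -0.4052, 0.2468]
tcp_rot: [-2.249, -0.783, -1.457]
contact_force: [-0.5, -0.2, -0.1]
grip_width: 0.0931
gripper_force: 0.0
```

```bash
python3 -c "
from rig import *
print(close_job())"
```

```text
the job is handed in; nothing more can be done
None
```

The pot hangs by its bail in the hook, tugged to about 10 N on the hook (estimated from the wrist force) and let go; I handed the job in at about 27 s, and the hand-in gave no verdict.

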